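# Recharge the sloped feed chute and push the row home on its escapement gate

### The job

Recharge the sloped feed chute: lay the two loose hexagonal blanks from the bench flat in the chute, behind the hexagonal blank that is already in it, and push the row down the slope until all three touch, flat face to flat face, and the front one has swung the hanging stop gate fully back and rests against it. Where the gate stops depends on how its carriage was clamped, so feel for it and push gently: do not ram the row into it, and set the blanks down in the chute rather than dropping them from a height. Leave the round spacer where it lies, and at the end let everything go.

Things in the scene. Friction and masses are not known exactly. Their poses are not given: they have to be found in the camera images.
- chute: Steel feed chute on a grey stand, sloping down 18 degrees; fixed, its place varies. Origin on the floor's surface, mid-width, 155 mm over the bench; x runs down the slope, y across, z square off the floor. Floor from x = -20 (open, raised loading end) to 360 mm; channel 70 mm wide inside; walls 26 mm high, along the open part with lips flared out 6 mm to 32 mm, so a blank stands 8 mm proud.
- loading (a point): Point on the chute's floor, mid-width, at x = 70 mm of the chute: middle of the open stretch (x = -20 to 180 mm) where blanks are laid in. Axes as the chute's. Blanks do not slide on this slope by themselves: they stay where let go, and each needs about 0.3 to 1.5 N of push down the slope.
- rail_mouth (a point): Point on the chute's floor, mid-width, at x = 182 mm of the chute. From here down two hold-down rails run along the walls, undersides 46 mm over the floor, 42 mm gap between them: blanks slide beneath but cannot be set in or taken out there. The gate's side plates (x = 260 to 345 mm) rise 78 mm over the floor.
- gate (a joint): Stop gate: steel leaf hung into the channel from a shaft 66 mm over the floor. 0 = free, leaning up-slope; 0.20 rad = fully back on its solid stop, a blank resting on it. Its spring is under 1 N; a blank pushed home holds it. Fully back, its face is 275 to 310 mm down from the chute origin (three blanks then end at 107 to 142 mm): set anew each time, not reported, so feel for it.
- hex_a: Hexagonal bored blank, bare aluminium: 56 mm across flats, 65 across corners, 40 high, bore 24; 0.2 to 0.35 kg. Origin: centre of underside; z: bore axis, up; a flat faces +x and every 60 degrees on, corners between. This one already lies flat in the chute, 155 to 190 mm down from the chute's origin, flats facing up and down the slope (within 0.15 rad).
- hex_b: Loose hexagonal blank of the same size, make and axes as hex_a, lying flat on the bench at any yaw.
- hex_c: Loose hexagonal blank of the same size, make and axes as hex_a, lying flat on the bench at any yaw.
- round_spacer: Round bored spacer of the same bare aluminium, 60 mm diameter, 40 mm high, bore 24 mm, loose on the bench; it does not belong in the chute. Origin: centre of the underside, z up.
Mind the look-alikes: they are no part of the job. Leave any black look-alike of the hex_b alone.

How it is judged:
By the outcome, as a careful person would: the job done as asked, in the order asked, and still so for the second after the job is handed in, with the robot touching nothing.
It also fails if it takes over 72 s, if anything falls off the work surface, if the arm or the gripper's body presses on something with over 40 N, if the wrist force passes 120 N, or if a joint passes its speed limit or range.

### The arm

A 6-joint arm with a two-finger parallel gripper is mounted at the origin on the work surface; the furniture and walls round the work are solid. World frame = base frame: x ahead of the robot, y to its left, z up, the work surface at z = 0. Lengths are in m, angles in rad, forces in N, time in s.
With the tool pointing down it reaches from about 0.25 to 0.775 m from the base axis. Payload 4 kg.
Tool frame: the origin (TCP) lies at the centre of the arm's flange, where the gripper is bolted on; the fingertips stand 199 mm ahead of it and the grasp point (between the pads) lies 180 mm ahead of it (robot.tcp_to_tips is the distance from the TCP to the fingertips, in m); z points along the fingers, y is the line along which they close (so a half turn about z gives the same grasp; the last joint's range is limited). The gripper opens to 94 mm and grips with 3 to 60 N. Pads are 16 mm wide; open, the fingers measure 119 mm over their backs; the gripper's body (75 mm by 177 mm) begins 78 mm behind the grasp point.
Start: joints at [1.081, 0.087, 1.371, -0, 1.684, -0.103], TCP at [0.207, 0.509, 0.405] pointing down, gripper open.
Joint ranges: [-3.1, 3.1], [-0.76, 2.03], [0.27, 2.55], [-1.08, 4.22], [0.17, 2.65], [-2.57, 2.57]. Speed limits (rad/s): [2.79, 2.79, 3.14, 3.14, 3.14, 3.14].

### API

Orientations are given as [roll, pitch, yaw] about the fixed x, y, z axes, in that order (R = Rz(yaw) Ry(pitch) Rx(roll)).
In Python, from bench import telemetry, snapshot, ticket, robot gives the robot as it stands.
- The arm moves only by the tool apply_moves, never from a script. Its argument "moves" is a list that holds one entry, the list of rows, each a list of 5 numbers: the shift along the tool's x, y, z in units of 50 mm (1.0 is 50 mm), then the turn about the tool's z in units of 10 degrees (1.0 is 10 degrees), then the closure, from 0 (fully open) to 1 (shut). A call has 1 to 10 rows; each row is the pose to reach, as a shift and turn from the pose commanded when the call began, along the tool's axes at that moment; what a row does not reach only later rows make up. A row lasts 1/8 s, in which the tool goes at most 62.5 mm and 10.7 degrees, less where a joint would pass 70% of its speed; a pose out of reach is approached as far as the arm can. A call with a gripper value outside its range is refused whole. The fingers move at their own pace and stop on an object; the grip force is fixed at half the most. Time passes only in rows, so rows that repeat a pose let the fingers close. It gives the time, the measured TCP pose, the force, the opening and the grip force at its end, in the units of the state.
- telemetry.get_obs(): the state, without advancing time (a new reading comes with each control period).
- snapshot(name): name is "scene" or "top"; returns a dict with "image" (400x640x3 uint8, red, green, blue), "fovy" (degrees; the focal length in pixels is half the picture's height over the tangent of half this angle, whatever the lens; pixels are square), "cx", "cy" (the principal point, pixels), "R" (3x3) and "t" (3): a world point X has camera coordinates R X + t. Camera axes: x right, y down, z forward; pixel columns grow to the right and rows downward; lengths in m; the calibration is good to about 2 mm. A picture is of the moment at which its call begins. There is no depth.
- ticket.close_job(): hands the job in; it is judged then, once.
The state is a dict: "time": time; "joint_positions": joint angles; "qvel": joint speeds; "joint_torque": joint torques, N m; "tool_pos": TCP position; "ee_rot": TCP orientation; "wrist_force": force on the tool from outside, world axes, zero at the start; "wrist_torque": the same for the moment, N m; "width": finger opening in m; "finger_force": force on a finger pad.
Only numpy, scipy, OpenCV 4.12 (cv2) and the standard library are available. Lean on these libraries where they do the work, as an engineer would, in place of code of your own. Each camera call takes 0.05 s, during which the arm holds its last target. There are 200 camera calls.

## Working session

There is one attempt and no reset: what is moved stays moved. The work goes in short steps, Python scripts to look and compute and a tool call to move; the robot and the scene stay as the last step left them, time stands still between calls to the robot, and variables do not carry over. Pictures are saved under pics/ and viewed, at most 10 in all, crops included, and the job is handed in when it is done.

Besides the shell and the picture viewer there is one more tool, called after ">>>" by a JSON object that holds its "op" and its "data". apply_moves: Moves the arm, as the interface text tells. Its arguments: {"type":"object","properties":{"moves":{"type":"array","items":{"type":"array","items":{"type":"array","items":{"type":"number"}}}}},"required":["moves"]}

```bash
mkdir -p pics; python3 - <<'E'
from bench import telemetry, snapshot, robot
import cv2,pickle
o=telemetry.get_obs();print(o['time'],o['tool_pos'],o['ee_rot'],o['width'])
for n in("scene","top"):
    s=snapshot(n);pickle.dump(s,open(n+'0.pkl','wb'))
    cv2.imwrite(f'pics/{n}0.png',s['image'][:,:,::-1]);print(n,s['fovy'],s['cx'],s['cy'],s['R'],s['t'])
E
```

```text
0.0 [0.20741905 0.50927105 0.40348942] [-3.13934939e+00 -2.28371307e-04  2.75482238e+00] 0.09394516144519734
scene 56.00648594710949 322.54547678375843 202.31571233030073 [[ 0.829755   -0.55801397  0.01127157]
 [-0.2763034  -0.42823671 -0.8603893 ]
 [ 0.48493615  0.71079795 -0.50951271]] [-0.32902359  0.28814102  0.74950393]
top 47.064497552489954 316.03261763197656 188.76819688849574 [[ 0.01748321 -0.99984241  0.00308247]
 [-0.9933057  -0.01772082 -0.11414794]
 [ 0.11418458 -0.00106616 -0.99345898]] [0.14690939 0.47594157 1.41559713]
```

View pics/scene0.png

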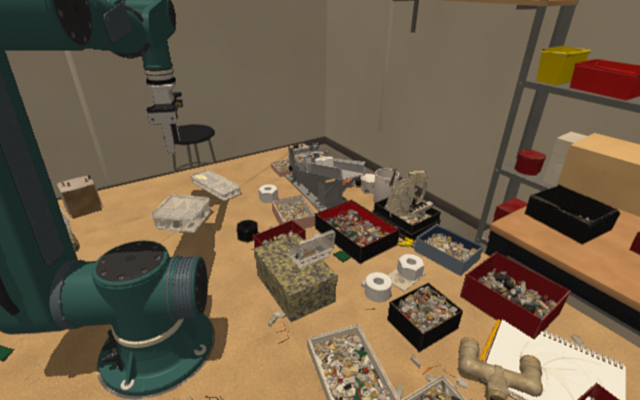

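View pics/top0.png

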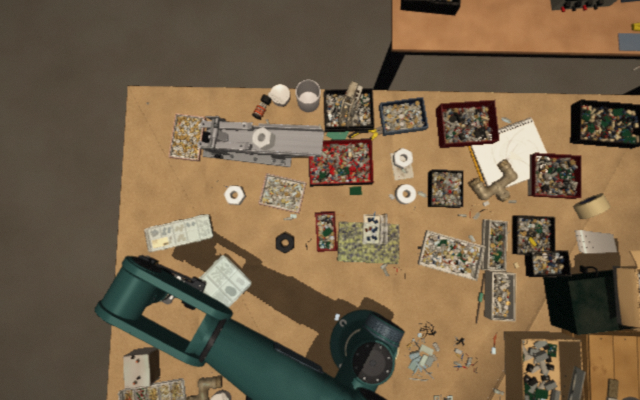

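```bash
python3 - <<'E'
import cv2,pickle,numpy as np
t=pickle.load(open('top0.pkl','rb'))['image'][:,:,::-1];s=pickle.load(open('scene0.pkl','rb'))['image'][:,:,::-1]
a=cv2.resize(t[100:210,180:340],(800,550),interpolation=cv2.INTER_CUBIC)
b=np.hstack([cv2.resize(t[140:210,380:430],None,fx=8,fy=8,interpolation=cv2.INTER_CUBIC)[:560],cv2.resize(t[175:215,215:255],(390,560//1),interpolation=cv2.INTER_CUBIC)])
cv2.imwrite('pics/a.png',a);cv2.imwrite('pics/b.png',b)
E
```

```text
(no output)
```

View pics/a.png

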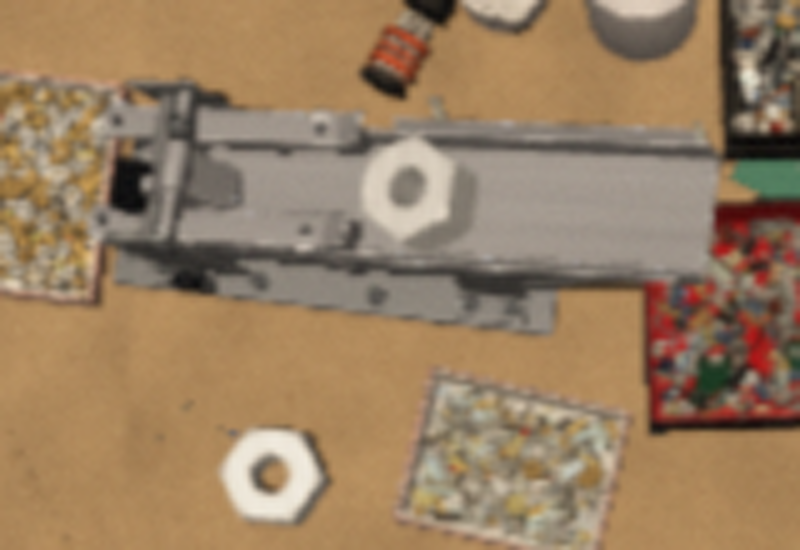

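View pics/b.png

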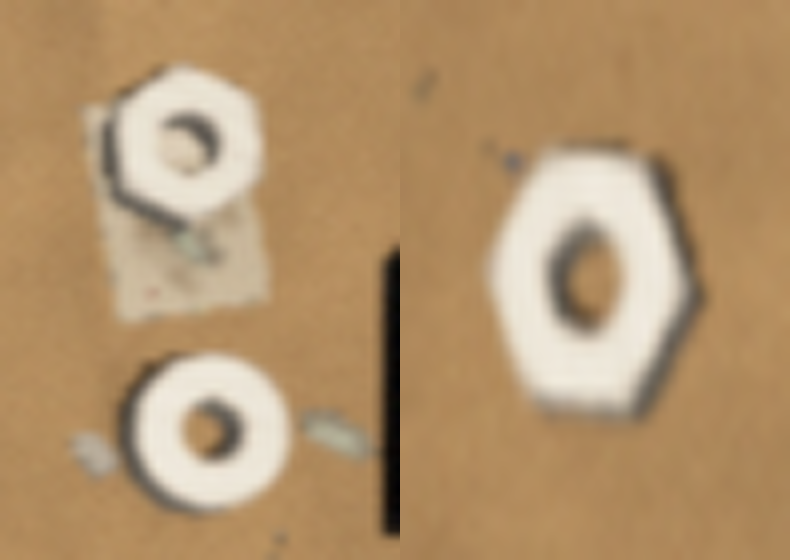

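The top view shows the loose hexes at (234,195) and (403,157), the round spacer at (405,194) and the black look-alike at (285,242). The chute descends leftwards, with its loading end near x=322 and hex_a at (262,138).

```bash
cat > h.py <<'E'
import cv2,pickle,numpy as np
from bench import telemetry, snapshot
def cam(s):
    f=s['image'].shape[0]/2/np.tan(np.radians(s['fovy'])/2)
    return f,s['cx'],s['cy'],np.array(s['R']),np.array(s['t'])
def ray(s,uv):
    f,cx,cy,R,t=cam(s); uv=np.atleast_2d(uv).astype(float)
    d=np.c_[(uv[:,0]-cx)/f,(uv[:,1]-cy)/f,np.ones(len(uv))]@R
    return -R.T@t,d
def onz(s,uv,z):
    c,d=ray(s,uv); return c+d*((z-c[2])/d[:,2])[:,None]
def proj(s,X):
    f,cx,cy,R,t=cam(s); p=np.atleast_2d(X)@R.T+t
    return np.c_[cx+f*p[:,0]/p[:,2],cy+f*p[:,1]/p[:,2]]
def white(s,uv,r=16,k=4,thr=185):
    """top-face contour near uv: centre px, upsampled contour"""
    u,v=uv; im=s['image'][v-r:v+r,u-r:u+r]
    g=cv2.resize(im,None,fx=k,fy=k,interpolation=cv2.INTER_CUBIC).min(2)
    m=(g>thr).astype(np.uint8)
    cs,_=cv2.findContours(m,cv2.RETR_EXTERNAL,cv2.CHAIN_APPROX_NONE)
    c=max(cs,key=cv2.contourArea)[:,0,:]
    return (c+.5)/k-.5+[u-r,v-r]
def hexfit(P):
    M=cv2.moments(P.astype(np.float32).reshape(-1,1,2)*1000); c=np.array([M['m10'],M['m01']])/M['m00']/1000
    d=P-c; r=np.hypot(*d.T); a=np.arctan2(d[:,1],d[:,0])
    # corners at max r: r~cos6(a-phi)
    ph=np.angle(np.sum((r-r.mean())*np.exp(6j*a)))/6   # corner angle
    A=cv2.contourArea((P*1000).astype(np.float32))/1e6
    return c,np.degrees(ph+np.pi/6)%60,A
E
python3 - <<'E'
from h import *
s=pickle.load(open('top0.pkl','rb'));q=pickle.load(open('scene0.pkl','rb'))
for uv in [(234,195),(403,157),(405,194)]:
  for thr in(165,190):
    P=onz(s,white(s,uv,thr=thr),.04)[:,:2]; c,y,A=hexfit(P); print(uv,thr,c.round(4),'flat deg',y.round(1),'A',A, 'hexA',.056**2*.866)
a=cv2.resize(s['image'][110:185,295:345],None,fx=8,fy=8,interpolation=cv2.INTER_CUBIC)
b=cv2.resize(q['image'][135:220,275:375],(400,340),interpolation=cv2.INTER_CUBIC)
o=np.zeros((600,800,3),np.uint8);o[:600,:400]=a;o[:340,400:]=b
cv2.imwrite('pics/c.png',o[:,:,::-1])
E
```

```text
(234, 195) 165 [0.4495 0.4113] flat deg 57.4 A 0.002438095711428206 hexA 0.0027157760000000005
(234, 195) 190 [0.4497 0.4112] flat deg 56.9 A 0.0021973049999196082 hexA 0.0027157760000000005
(403, 157) 165 [ 0.5758 -0.1167] flat deg 34.8 A 0.0024184976556547917 hexA 0.0027157760000000005
(403, 157) 190 [ 0.576  -0.1165] flat deg 34.7 A 0.0021262690299348906 hexA 0.0027157760000000005
(405, 194) 165 [ 0.4624 -0.1253] flat deg 29.8 A 0.002588851062570815 hexA 0.0027157760000000005
(405, 194) 190 [ 0.4624 -0.1252] flat deg 27.4 A 0.0023499980970227625 hexA 0.0027157760000000005
```

View pics/c.png

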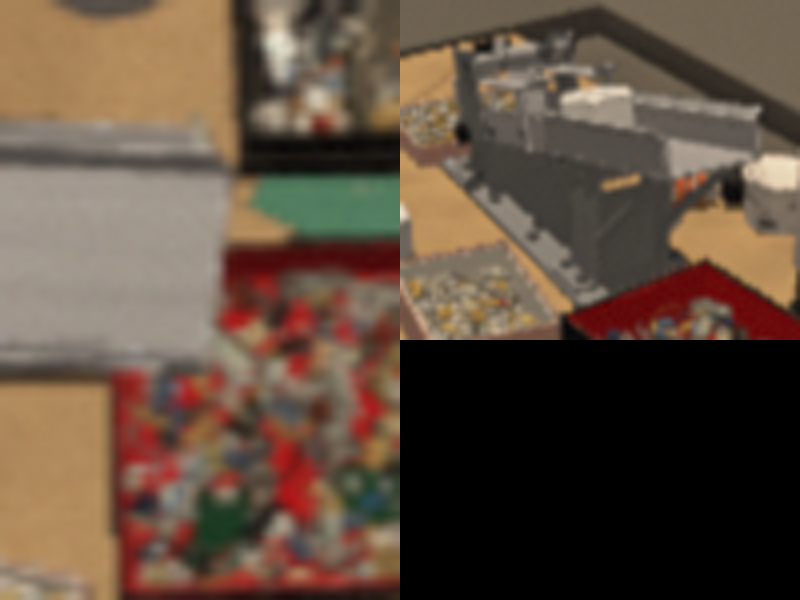

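```bash
cat >> h.py <<'E'
from scipy.spatial.transform import Rotation as Ro
def Tch(p):
    return Ro.from_euler('ZY',[p[2],np.radians(18)]).as_matrix(),np.array([p[0],p[1],.155])
def ch2w(p,X):
    R,o=Tch(p); return np.atleast_2d(X)@R.T+o
E
python3 - <<'E'
from h import *
from scipy.optimize import least_squares
s=pickle.load(open('top0.pkl','rb'));q=pickle.load(open('scene0.pkl','rb'))
tp=[((-20,-35,0),(323.5,131.5)),((-20,-41,32),(320.9,125.2)),((-20,41,32),(321.4,156.5)),((182,-21,48),(252,129)),((182,21,48),(250.5,144.4))]
sp=[((-20,-41,32),(365,161.7)),((-20,-35,0),(365.3,171.3)),((-20,35,0),(342,179.5)),((-20,41,32),(341,170))]
def res(p,full=False):
    r=[np.r_[proj(c,ch2w(p,np.array(X)/1e3))[0]-uv] for c,L in((s,tp),(q,sp)) for X,uv in L]
    return np.array(r) if full else np.ravel(r)
f=least_squares(res,[.6,.1,1.57],x_scale=[.01,.01,.05],loss='soft_l1')
print(f.x,np.degrees(f.x[2]));print(res(f.x,True).round(1))
p=f.x
# hex_a top centre
P=white(s,(262,138),thr=150); c,d=ray(s,P);R,o=Tch(p);n=R[:,2];W=c+d*(((o+.04*n-c)@n)/(d@n))[:,None]
L=(W-o)@R;print('hexa',hexfit(L[:,:2]))
print('load pts',ch2w(p,np.array([[-20,0,0],[0,0,0],[40,0,0],[70,0,0],[100,0,0]])/1e3))
np.save('chute.npy',p)
E
```

```text
[0.59412544 0.15695776 1.49585125] 85.70596318099092
[[ 0.5 -1. ]
 [ 0.   0.4]
 [-3.1 -2.5]
 [ 1.   1.1]
 [ 1.  -0.2]
 [-0.4  0.3]
 [-1.2  2.2]
 [ 1.3 -0.7]
 [-1.1 -2.1]]
hexa (array([ 0.15875197, -0.0023724 ]), np.float64(58.31441459780724), 0.002661240113783116)
load pts [[0.59270123 0.13799002 0.16118034]
 [0.59412544 0.15695776 0.155     ]
 [0.59697385 0.19489323 0.14263932]
 [0.59911016 0.22334484 0.13336881]
 [0.60124647 0.25179644 0.1240983 ]]
```

```bash
python3 - <<'E'
from h import *
s=pickle.load(open('top0.pkl','rb'));p=np.load('chute.npy')
g=cv2.cvtColor(s['image'],cv2.COLOR_RGB2GRAY)
print('v',list(range(120,164)))
for u in(280,288,296,304,312,318): print(u,g[120:164,u].tolist())
for x in(20,60,100,140):
  print(x,[(n,proj(s,ch2w(p,np.array([x,y,z])/1e3))[0].round(1).tolist()) for n,y,z in(('lipF',-41,32),('wtopF',-35,26),('flF',-35,0),('flN',35,0),('wtN',35,26),('lipN',41,32))])
E
```

```text
v [120, 121, 122, 123, 124, 125, 126, 127, 128, 129, 130, 131, 132, 133, 134, 135, 136, 137, 138, 139, 140, 141, 142, 143, 144, 145, 146, 147, 148, 149, 150, 151, 152, 153, 154, 155, 156, 157, 158, 159, 160, 161, 162, 163]
280 [141, 142, 142, 145, 155, 137, 127, 122, 91, 91, 138, 154, 156, 155, 157, 158, 155, 155, 154, 153, 156, 159, 156, 157, 155, 153, 154, 155, 155, 154, 152, 139, 120, 141, 99, 58, 53, 50, 55, 96, 117, 121, 117, 125]
288 [141, 144, 143, 141, 146, 134, 128, 148, 105, 78, 120, 148, 154, 155, 157, 157, 154, 155, 155, 153, 154, 157, 158, 155, 154, 152, 152, 153, 153, 154, 150, 138, 123, 114, 87, 60, 72, 70, 117, 136, 137, 136, 138, 141]
296 [138, 136, 137, 136, 128, 123, 124, 133, 97, 76, 105, 145, 156, 156, 157, 157, 157, 154, 155, 151, 152, 155, 156, 154, 155, 149, 148, 149, 152, 152, 151, 149, 136, 116, 137, 96, 65, 73, 128, 144, 145, 144, 140, 140]
304 [140, 138, 138, 141, 141, 139, 131, 130, 116, 87, 92, 140, 154, 154, 153, 157, 154, 155, 153, 154, 152, 152, 153, 154, 153, 150, 148, 148, 150, 151, 150, 149, 137, 121, 114, 87, 68, 74, 126, 144, 145, 144, 144, 143]

[... 364 characters left out ...]
 152, 152, 151, 151, 148, 122, 90, 76, 85, 84, 73, 66, 63, 66, 84]
20 [('lipF', [307.6, 125.4]), ('wtopF', [308.1, 128.0]), ('flF', [310.9, 130.4]), ('flN', [308.7, 153.9]), ('wtN', [305.7, 152.0]), ('lipN', [304.9, 153.6])]
60 [('lipF', [294.5, 125.3]), ('wtopF', [295.0, 127.9]), ('flF', [298.1, 130.2]), ('flN', [295.8, 153.5]), ('wtN', [292.6, 151.6]), ('lipN', [291.7, 153.2])]
100 [('lipF', [281.7, 125.2]), ('wtopF', [282.2, 127.7]), ('flF', [285.5, 130.0]), ('flN', [283.1, 153.1]), ('wtN', [279.8, 151.2]), ('lipN', [278.8, 152.8])]
140 [('lipF', [269.1, 125.1]), ('wtopF', [269.7, 127.6]), ('flF', [273.1, 129.9]), ('flN', [270.7, 152.8]), ('wtN', [267.2, 150.9]), ('lipN', [266.1, 152.5])]
```

```bash
cat >> h.py <<'E'
def go(xyz,deg=None):
    """units of the next move from present pose to TCP xyz, tool-y along deg (mod 180)"""
    o=telemetry.get_obs(); R=Ro.from_euler('xyz',o['ee_rot']).as_matrix()
    d=R.T@(np.array(xyz)-o['tool_pos'])/.05
    now=np.degrees(np.arctan2(R[1,1],R[0,1]))
    t=0 if deg is None else -((deg-now+90)%180-90)/10
    print('t',round(o['time'],2),'F',np.round(o['wrist_force'],1),'w',round(o['width'],4),'j6',round(o['joint_positions'][5],2),'| shift',d.round(3),'turn',round(t,3))
E
python3 - <<'E'
from h import *
p=np.array([.59265,.1571,1.462]);np.save('chute.npy',p)
s=pickle.load(open('top0.pkl','rb'))
P=white(s,(262,138),thr=150); c,d=ray(s,P);R,o=Tch(p);n=R[:,2];W=c+d*(((o+.04*n-c)@n)/(d@n))[:,None]
print('hexa',hexfit(((W-o)@R)[:,:2]))
for z in(.3,.213): go([.4496,.4112,z],57.2)
E
```

```text
hexa (array([0.15875817, 0.00166752]), np.float64(0.3235024224843991), 0.0026678810885017584)
t 0.1 F [ 0.3 -0.2  1.5] w 0.0938 j6 -0.1 | shift [-5.226  0.015  2.071] turn 1.064
t 0.1 F [ 0.3 -0.2  1.5] w 0.0938 j6 -0.1 | shift [-5.226  0.018  3.811] turn 1.064
```

>>> {"op": "apply_moves", "data": {"moves": [[[-1.2,0,0.4,0.5,0],[-2.4,0,0.8,1.06,0],[-3.6,0.01,1.3,1.06,0],[-4.8,0.01,1.9,1.06,0],[-5.23,0.015,2.07,1.06,0],[-5.23,0.015,2.07,1.06,0],[-5.23,0.015,2.07,1.06,0]]]}}

```text
time: 0.98
tool_pos: [0.4494, 0.4118, 0.3014]
ee_rot: [3.142, -0.001, 2.57]
wrist_force: [0.1, 0.5, 0.1]
width: 0.0937
finger_force: 0.0
```

```bash
python3 - <<'E'
from h import *
go([.4496,.4112,.213],57.2)
E
```

```text
t 0.97 F [0.1 0.5 0.1] w 0.0937 j6 -0.35 | shift [-0.012 -0.008  1.768] turn 0.006
```

>>> {"op": "apply_moves", "data": {"moves": [[[0,0,0.9,0,0],[0,0,1.5,0,0],[0,0,1.76,0,0],[0,0,1.76,0,0],[0,0,1.76,0,0.6],[0,0,1.76,0,0.6],[0,0,1.76,0,0.6],[0,0,1.76,0,0.6],[0,0,1.76,0,0.6],[0,0,1.4,0,0.6]]]}}

```text
time: 2.22
tool_pos: [0.4492, 0.4108, 0.2291]
ee_rot: [-3.136, -0.002, 2.57]
wrist_force: [0.4, -0.3, -3.3]
width: 0.0558
finger_force: 30.0
```

```bash
python3 - <<'E'
from h import *
o=telemetry.get_obs();print(o['tool_pos'],o['finger_force'])
p=np.load('chute.npy');R,_=Tch(p)
yaw=np.degrees(p[2])
# b laid with centre ~x=75: upslope bottom edge E at x=47; horizontal blank centre = E + 28mm along horiz dir
E=ch2w(p,[.047,0,0])[0];h=np.array([np.cos(p[2]),np.sin(p[2]),0])
T=E+h*.028+[0,0,.213];print('touch TCP',T,yaw)
np.save('T.npy',T)
go(T+[0,0,.1],yaw);go([o['tool_pos'][0],o['tool_pos'][1],T[2]+.1],yaw)
E
```

```text
[0.44918916 0.41080336 0.22914651] 29.992284178733826
touch TCP [0.60054386 0.22936982 0.3534762 ] 83.76642964812635
t 2.23 F [ 0.4 -0.3 -3.3] w 0.0558 j6 -0.35 | shift [-4.5   -1.437 -4.488] turn -2.653
t 2.23 F [ 0.4 -0.3 -3.3] w 0.0558 j6 -0.35 | shift [ 0.009 -0.024 -4.487] turn -2.653
```

>>> {"op": "apply_moves", "data": {"moves": [[[0,0,-1,0,0.6],[0,0,-2,-0.6,0.6],[0,0,-3,-1.2,0.6],[0,0,-4,-1.8,0.6],[-0.5,-0.2,-4.49,-2.65,0.6],[-1.5,-0.5,-4.49,-2.65,0.6],[-2.5,-0.8,-4.49,-2.65,0.6],[-3.5,-1.1,-4.49,-2.65,0.6],[-4.5,-1.44,-4.49,-2.65,0.6],[-4.5,-1.44,-4.49,-2.65,0.6]]]}}

```text
time: 3.48
tool_pos: [0.6022, 0.2257, 0.455]
ee_rot: [-3.14, -0.001, 3.026]
wrist_force: [-0.5, 0.8, -2.8]
width: 0.0557
finger_force: 30.0
```

>>> {"op": "apply_moves", "data": {"moves": [[[0,0,0,0,0.6],[0,0,0,0,0.6],[0,0,0,0,0.6]]]}}

```text
time: 3.85
tool_pos: [0.5994, 0.2302, 0.4561]
ee_rot: [3.141, 0.0, 3.034]
wrist_force: [-0.9, -0.4, -2.8]
width: 0.0556
finger_force: 30.0
```

```bash
python3 - <<'E'
from h import *
T=np.load('T.npy');go(T,83.77)
s=snapshot('top');pickle.dump(s,open('top1.pkl','wb'));q=snapshot('scene')
a=cv2.resize(s['image'][100:175,200:340],(800,430),interpolation=cv2.INTER_CUBIC)
cv2.imwrite('pics/d.png',a[:,:,::-1])
E
```

```text
t 3.85 F [-0.9 -0.4 -2.8] w 0.0556 j6 -1.18 | shift [-0.023 -0.015  2.053] turn 0.008
```

View pics/d.png

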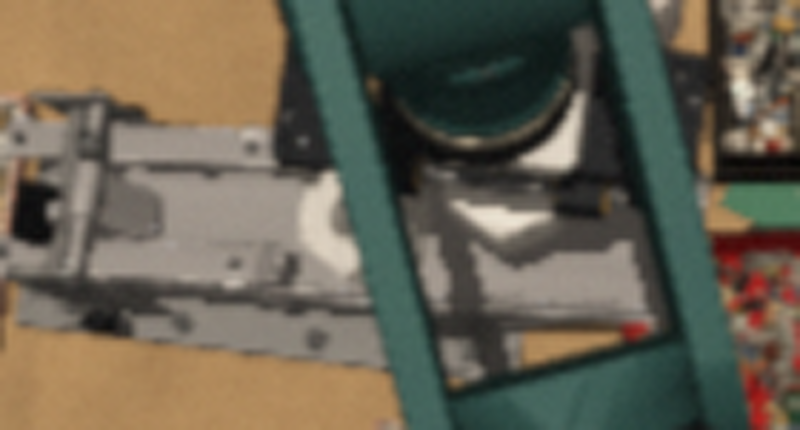

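The picture shows the blank held over the open stretch: its white corner is at (500,235) in the crop, with hex_a at (330,215) further down. I'll lower it in steps while watching the force.

>>> {"op": "apply_moves", "data": {"moves": [[[-0.02,-0.015,0.6,0,0.6],[-0.02,-0.015,1.1,0,0.6],[-0.02,-0.015,1.4,0,0.6],[-0.02,-0.015,1.6,0,0.6],[-0.02,-0.015,1.7,0,0.6],[-0.02,-0.015,1.75,0,0.6],[-0.02,-0.015,1.75,0,0.6]]]}}

```text
time: 4.82
tool_pos: [0.6012, 0.2283, 0.3688]
ee_rot: [3.141, 0.001, 3.032]
wrist_force: [-0.5, 0.5, -1.6]
width: 0.0556
finger_force: 30.0
```

>>> {"op": "apply_moves", "data": {"moves": [[[0,0,0.05,0,0.6],[0,0,0.1,0,0.6],[0,0,0.15,0,0.6],[0,0,0.18,0,0.6],[0,0,0.18,0,0.6]]]}}

```text
time: 5.45
tool_pos: [0.6011, 0.2282, 0.3589]
ee_rot: [-3.141, -0.0, 3.032]
wrist_force: [-0.3, 0.6, -3.2]
width: 0.0554
finger_force: 30.0
```

```bash
python3 - <<'E'
from h import *
T=np.load('T.npy');go(T,83.77)
E
```

```text
t 5.45 F [-0.3  0.6 -3.2] w 0.0554 j6 -1.19 | shift [0.014 0.021 0.109] turn -0.003
```

>>> {"op": "apply_moves", "data": {"moves": [[[0,0,0.04,0,0.6],[0,0,0.06,0,0.6],[0,0,0.06,0,0.6]]]}}

```text
time: 5.82
tool_pos: [0.6011, 0.2282, 0.356]
ee_rot: [-3.142, -0.0, 3.032]
wrist_force: [0.3, 0.1, -2.5]
width: 0.0559
finger_force: 30.0
```

>>> {"op": "apply_moves", "data": {"moves": [[[0,0,0.03,0,0.6],[0,0,0.03,0,0.6]]]}}

```text
time: 6.08
tool_pos: [0.6011, 0.2283, 0.3548]
ee_rot: [3.141, 0.0, 3.032]
wrist_force: [-0.7, -0.2, -2.1]
width: 0.0553
finger_force: 30.0
```

>>> {"op": "apply_moves", "data": {"moves": [[[0,0,0.03,0,0.6],[0,0,0.03,0,0.6]]]}}

```text
time: 6.32
tool_pos: [0.601, 0.2282, 0.3545]
ee_rot: [3.141, 0.001, 3.032]
wrist_force: [-1.9, -0.6, 3.3]
width: 0.0558
finger_force: 30.0
```

>>> {"op": "apply_moves", "data": {"moves": [[[0,0,0,0,0.4],[0,0,0,0,0.38],[0,0,0,0,0.36],[0,0,0,0,0.34],[0,0,0,0,0.32],[0,0,0,0,0.3],[0,0,0,0,0.28],[0,0,0,0,0.26],[0,0,0,0,0.24],[0,0,0,0,0.22]]]}}

```text
time: 7.58
tool_pos: [0.6011, 0.2283, 0.3532]
ee_rot: [3.141, -0.0, 3.032]
wrist_force: [0.3, 1.1, 0.5]
width: 0.0735
finger_force: 0.6
```

>>> {"op": "apply_moves", "data": {"moves": [[[0,0,0,0,0.2],[0,0,0,0,0.18],[0,0,0,0,0.16],[0,0,0,0,0.14],[0,0,0,0,0.12],[0,0,0,0,0.1],[0,0,0,0,0.08]]]}}

```text
time: 8.45
tool_pos: [0.6011, 0.2283, 0.3531]
ee_rot: [3.142, -0.0, 3.032]
wrist_force: [-0.4, -0.0, -0.4]
width: 0.0861
finger_force: 0.0
```

```bash
python3 - <<'E'
from h import *
s=snapshot('scene')
a=cv2.resize(s['image'][130:220,260:380],(800,600),interpolation=cv2.INTER_CUBIC)
cv2.imwrite('pics/e.png',a[:,:,::-1])
E
```

```text
(no output)
```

View pics/e.png

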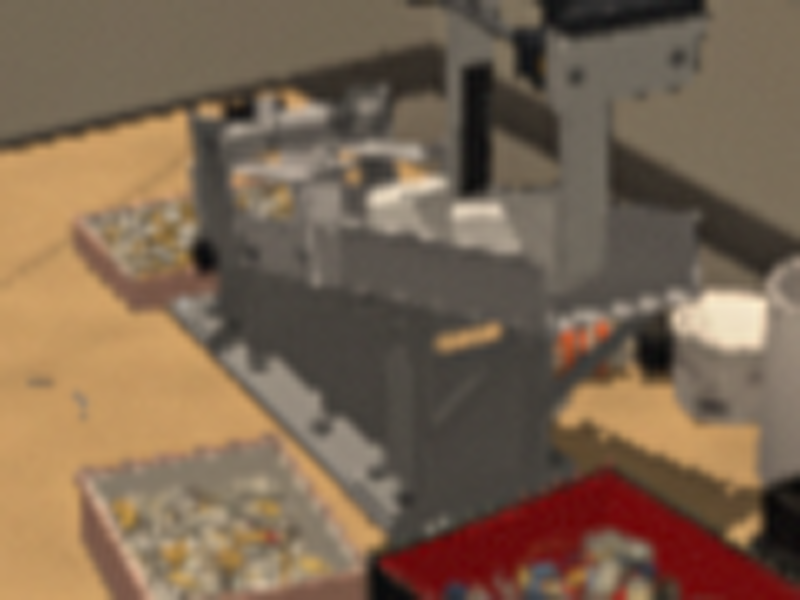

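The scene view shows b lying flat between the fingers at (480,225), with hex_a ahead of it at (405,205). Next I'll lift, close the fingers and drop in behind b to push.

```bash
cat >> h.py <<'E'
def push(xc,hgt=.012,up=0):
    """TCP so that the closed fingers' down-slope tip edge is at chute x=xc, hgt over floor"""
    p=np.load('chute.npy');h=np.array([np.cos(p[2]),np.sin(p[2]),0])
    T=ch2w(p,[xc,0,0])[0]-h*.0125+[0,0,.199+hgt+up]; go(T,np.degrees(p[2])); return T
E
python3 - <<'E'
from h import *
push(.03,up=.06);push(.03);push(.05);push(.12)
E
```

```text
t 8.5 F [ 0.7 -0.4  0.2] w 0.0865 j6 -1.19 | shift [ 0.013 -1.113 -1.271] turn -0.003
t 8.5 F [ 0.7 -0.4  0.2] w 0.0865 j6 -1.19 | shift [ 0.013 -1.113 -0.071] turn -0.003
t 8.5 F [ 0.7 -0.4  0.2] w 0.0865 j6 -1.19 | shift [ 0.013 -0.733  0.052] turn -0.003
t 8.5 F [ 0.7 -0.4  0.2] w 0.0865 j6 -1.19 | shift [0.014 0.599 0.485] turn -0.003
```

>>> {"op": "apply_moves", "data": {"moves": [[[0,0,-0.8,0,0.08],[0,0,-1.3,0,0.5],[0,-0.7,-1.3,0,0.9],[0.01,-1.11,-1.3,0,1],[0.01,-1.11,-1.3,0,1],[0.01,-1.11,-0.8,0,1],[0.01,-1.11,-0.3,0,1],[0.01,-1.11,-0.07,0,1],[0.01,-1.11,-0.07,0,1],[0.01,-1.11,-0.07,0,1]]]}}

```text
time: 9.75
tool_pos: [0.5948, 0.1734, 0.3578]
ee_rot: [3.141, 0.002, 3.033]
wrist_force: [0.2, 0.8, -0.1]
width: 0.0013
finger_force: 0.0
```

```bash
python3 - <<'E'
from h import *
push(.03);push(.12)
E
```

```text
t 9.75 F [ 0.2  0.8 -0.1] w 0.0013 j6 -1.27 | shift [ 0.007 -0.009  0.021] turn -0.001
t 9.75 F [ 0.2  0.8 -0.1] w 0.0013 j6 -1.27 | shift [0.008 1.702 0.579] turn -0.001
```

>>> {"op": "apply_moves", "data": {"moves": [[[0,0.2,0.06,0,1],[0,0.36,0.12,0,1],[0,0.5,0.17,0,1],[0,0.62,0.21,0,1],[0,0.74,0.25,0,1],[0,0.86,0.29,0,1],[0,0.98,0.33,0,1],[0,1.1,0.37,0,1],[0,1.22,0.41,0,1],[0,1.34,0.45,0,1]]]}}

```text
time: 11.0
tool_pos: [0.6019, 0.2401, 0.3342]
ee_rot: [3.142, 0.0, 3.032]
wrist_force: [0.2, -1.1, 0.1]
width: 0.0003
finger_force: 0.7
```

>>> {"op": "apply_moves", "data": {"moves": [[[0,0.12,0.04,0,1],[0,0.24,0.08,0,1],[0,0.36,0.12,0,1],[0,0.36,0.12,0,1]]]}}

```text
time: 11.5
tool_pos: [0.6037, 0.2583, 0.3275]
ee_rot: [3.141, -0.001, 3.033]
wrist_force: [0.0, 0.0, -0.1]
width: 0.0005
finger_force: 0.0
```

```bash
python3 - <<'E'
from h import *
push(.12)
o=telemetry.get_obs()['tool_pos'];
go(o+[0,0,.1]); 
s=snapshot('top')
a=cv2.resize(s['image'][100:175,200:340],(800,430),interpolation=cv2.INTER_CUBIC)
cv2.imwrite('pics/f.png',a[:,:,::-1])
# hex c approach
go([.5759,-.1166,.36],94.8);go([.5759,-.1166,.36],34.8);go([.5759,-.1166,.36],154.8)
E
```

```text
t 11.5 F [ 0.   0.  -0.1] w 0.0005 j6 -1.14 | shift [-0.    -0.004 -0.028] turn 0.002
t 11.5 F [ 0.   0.  -0.1] w 0.0005 j6 -1.14 | shift [ 2.e-03  1.e-03 -2.e+00] turn 0
t 11.55 F [-0.6  0.7 -0. ] w 0.0005 j6 -1.14 | shift [-0.26  -7.509 -0.649] turn -1.103
t 11.55 F [-0.6  0.7 -0. ] w 0.0005 j6 -1.14 | shift [-0.26  -7.509 -0.649] turn 4.897
t 11.55 F [-0.6  0.7 -0. ] w 0.0005 j6 -1.14 | shift [-0.26  -7.509 -0.649] turn -7.103
```

View pics/f.png

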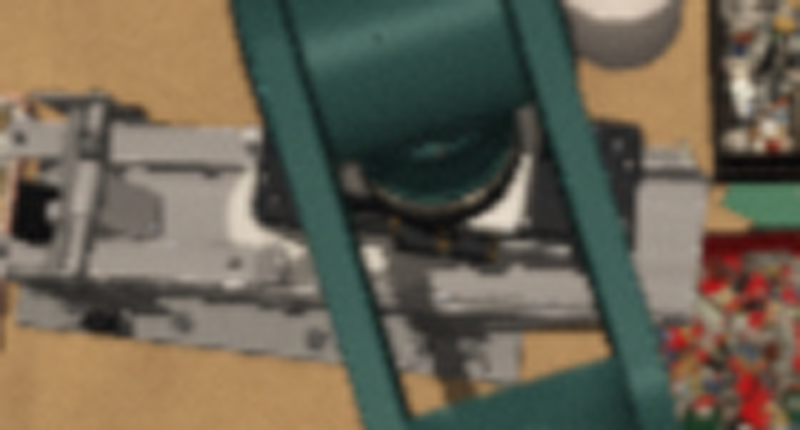

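hex_a is now under the rails at (235,210), with b right behind it, ahead of the fingers. Now for the second hex.

>>> {"op": "apply_moves", "data": {"moves": [[[0,-0.1,-0.8,0,1],[0,-0.2,-1.8,0,0.7],[0,-1,-2.4,0,0.3],[-0.03,-2.2,-2.4,-0.2,0],[-0.07,-3.4,-2.4,-0.5,0],[-0.1,-4.6,-2.4,-0.8,0],[-0.15,-5.8,-2.4,-1.1,0],[-0.2,-6.9,-1.8,-1.1,0],[-0.26,-7.51,-1,-1.1,0],[-0.26,-7.51,-0.65,-1.1,0]]]}}

```text
time: 12.8
tool_pos: [0.575, -0.1191, 0.3575]
ee_rot: [3.14, -0.004, -3.063]
wrist_force: [-0.0, 1.0, 0.1]
width: 0.0868
finger_force: 0.0
```

>>> {"op": "apply_moves", "data": {"moves": [[[0,0,0,0,0],[0,0,0,0,0],[0,0,0,0,0]]]}}

```text
time: 13.18
tool_pos: [0.5762, -0.116, 0.3628]
ee_rot: [-3.14, 0.003, -3.057]
wrist_force: [-0.2, 0.3, -0.2]
width: 0.094
finger_force: 0.0
```

```bash
python3 - <<'E'
from h import *
go([.5759,-.1166,.213],94.8)
s=snapshot('top')
a=cv2.resize(s['image'][130:210,190:410],(800,291),interpolation=cv2.INTER_CUBIC)
cv2.imwrite('pics/g.png',a[:,:,::-1])
E
```

```text
t 13.18 F [-0.2  0.3 -0.2] w 0.094 j6 -1.95 | shift [ 0.018 -0.009  2.996] turn 0.004
```

>>> {"op": "apply_moves", "data": {"moves": [[[0,0,0.9,0,0],[0,0,1.8,0,0],[0,0,2.6,0,0],[0,0,2.99,0,0],[0,0,2.99,0,0],[0,0,2.99,0,0.6],[0,0,2.99,0,0.6],[0,0,2.99,0,0.6],[0,0,2.99,0,0.6],[0,0,2.99,0,0.6]]]}}

```text
time: 14.48
tool_pos: [0.576, -0.1173, 0.2118]
ee_rot: [-3.141, 0.001, -3.059]
wrist_force: [-0.3, -0.8, 2.4]
width: 0.0558
finger_force: 30.0
```

```bash
python3 - <<'E'
from h import *
o=telemetry.get_obs();print(o['tool_pos'],o['finger_force'])
p=np.load('chute.npy');h=np.array([np.cos(p[2]),np.sin(p[2]),0])
T=ch2w(p,[.012,0,0])[0]+h*.028+[0,0,.213];np.save('T2.npy',T);print(T)
go(T+[0,0,.1],np.degrees(p[2]))
E
```

```text
[ 0.57595008 -0.11729839  0.21180989] 30.000150203704834
[0.5969295  0.19627965 0.3642918 ]
t 14.47 F [-0.3 -0.8  2.4] w 0.0558 j6 -1.95 | shift [-0.941  6.21  -5.055] turn 1.097
```

>>> {"op": "apply_moves", "data": {"moves": [[[0,0,-1,0,0.6],[0,0,-2.1,0,0.6],[0,0,-3.2,0,0.6],[0,0.3,-4.3,0,0.6],[-0.1,1,-5.05,0.3,0.6],[-0.3,2.1,-5.05,0.6,0.6],[-0.5,3.2,-5.05,0.9,0.6],[-0.7,4.3,-5.05,1.1,0.6],[-0.85,5.4,-5.05,1.1,0.6],[-0.94,6.21,-5.05,1.1,0.6]]]}}

```text
time: 15.72
tool_pos: [0.5968, 0.1988, 0.4618]
ee_rot: [-3.141, -0.003, 3.034]
wrist_force: [-0.4, 0.1, -3.4]
width: 0.0561
finger_force: 30.0
```

>>> {"op": "apply_moves", "data": {"moves": [[[0,0,0,0,0.6],[0,0,0,0,0.6],[0,0,0,0,0.6]]]}}

```text
time: 16.1
tool_pos: [0.5971, 0.195, 0.4633]
ee_rot: [-3.141, -0.001, 3.03]
wrist_force: [-0.4, -0.1, -3.2]
width: 0.0555
finger_force: 30.0
```

```bash
python3 - <<'E'
from h import *
go(np.load('T2.npy'),83.77)
E
```

```text
t 16.1 F [-0.4 -0.1 -3.2] w 0.0555 j6 -1.23 | shift [0.006 0.025 1.981] turn -0.014
```

View pics/g.png

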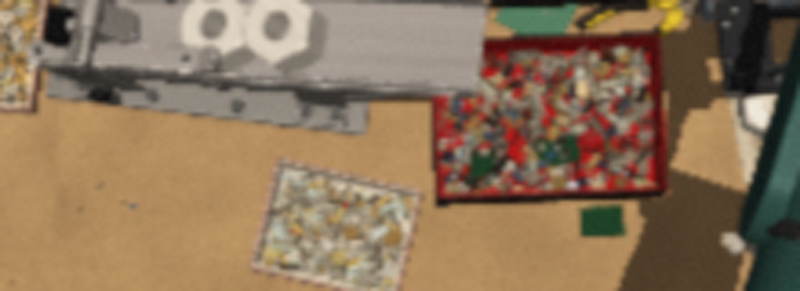

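The chute picture shows hex_a at (215,28) and b at (278,28), touching flat to flat, with room behind. I'll lower c.

>>> {"op": "apply_moves", "data": {"moves": [[[0.005,0.025,0.6,0,0.6],[0.005,0.025,1.1,0,0.6],[0.005,0.025,1.4,0,0.6],[0.005,0.025,1.6,0,0.6],[0.005,0.025,1.75,0,0.6],[0.005,0.025,1.85,0,0.6],[0.005,0.025,1.88,0,0.6],[0.005,0.025,1.88,0,0.6]]]}}

```text
time: 17.1
tool_pos: [0.5969, 0.1976, 0.3701]
ee_rot: [3.141, 0.001, 3.032]
wrist_force: [-1.2, -0.1, -2.8]
width: 0.0559
finger_force: 30.0
```

>>> {"op": "apply_moves", "data": {"moves": [[[0,0,0.03,0,0.6],[0,0,0.05,0,0.6],[0,0,0.05,0,0.6]]]}}

```text
time: 17.48
tool_pos: [0.5968, 0.1976, 0.3671]
ee_rot: [3.141, -0.0, 3.032]
wrist_force: [-0.2, -0.4, -2.7]
width: 0.0554
finger_force: 30.0
```

>>> {"op": "apply_moves", "data": {"moves": [[[0,0,0.03,0,0.6],[0,0,0.03,0,0.6]]]}}

```text
time: 17.73
tool_pos: [0.5968, 0.1975, 0.3655]
ee_rot: [-3.142, -0.0, 3.032]
wrist_force: [0.5, 0.2, -2.6]
width: 0.056
finger_force: 30.0
```

>>> {"op": "apply_moves", "data": {"moves": [[[0,0,0.03,0,0.6],[0,0,0.03,0,0.6]]]}}

```text
time: 17.98
tool_pos: [0.5968, 0.1975, 0.364]
ee_rot: [-3.142, -0.0, 3.032]
wrist_force: [-0.8, -0.6, -3.2]
width: 0.056
finger_force: 30.0
```

>>> {"op": "apply_moves", "data": {"moves": [[[0,0,0.02,0,0.6],[0,0,0.02,0,0.6]]]}}

```text
time: 18.23
tool_pos: [0.5969, 0.1975, 0.3632]
ee_rot: [3.141, 0.0, 3.032]
wrist_force: [0.6, -0.1, -2.5]
width: 0.0559
finger_force: 30.0
```

>>> {"op": "apply_moves", "data": {"moves": [[[0,0,0.02,0,0.6],[0,0,0.02,0,0.6]]]}}

```text
time: 18.48
tool_pos: [0.5968, 0.1975, 0.363]
ee_rot: [3.141, 0.001, 3.032]
wrist_force: [-1.5, -0.8, -1.0]
width: 0.0563
finger_force: 30.0
```

>>> {"op": "apply_moves", "data": {"moves": [[[0,0,0.02,0,0.6],[0,0,0.02,0,0.6]]]}}

```text
time: 18.73
tool_pos: [0.5967, 0.1975, 0.3628]
ee_rot: [3.141, 0.002, 3.032]
wrist_force: [-1.8, 0.2, 5.0]
width: 0.056
finger_force: 30.0
```

Contact. I'll open slowly.

>>> {"op": "apply_moves", "data": {"moves": [[[0,0,0,0,0.4],[0,0,0,0,0.38],[0,0,0,0,0.36],[0,0,0,0,0.34],[0,0,0,0,0.32],[0,0,0,0,0.3],[0,0,0,0,0.28],[0,0,0,0,0.26],[0,0,0,0,0.24],[0,0,0,0,0.22]]]}}

```text
time: 19.98
tool_pos: [0.5969, 0.1976, 0.3612]
ee_rot: [3.141, 0.0, 3.032]
wrist_force: [0.9, 1.7, 0.3]
width: 0.073
finger_force: 0.7
```

>>> {"op": "apply_moves", "data": {"moves": [[[0,0,0,0,0.2],[0,0,0,0,0.18],[0,0,0,0,0.16],[0,0,0,0,0.14],[0,0,0,0,0.12],[0,0,0,0,0.1],[0,0,0,0,0.08]]]}}

```text
time: 20.85
tool_pos: [0.5969, 0.1975, 0.3612]
ee_rot: [3.142, 0.0, 3.032]
wrist_force: [-0.4, -0.6, -0.2]
width: 0.0864
finger_force: 0.0
```

```bash
python3 - <<'E'
from h import *
push(-.006,up=.06);push(-.006,hgt=.014);push(.1)
E
```

```text
t 20.85 F [-0.4 -0.6 -0.2] w 0.0864 j6 -1.23 | shift [-0.005 -1.177 -1.333] turn -0.003
t 20.85 F [-0.4 -0.6 -0.2] w 0.0864 j6 -1.23 | shift [-0.004 -1.177 -0.173] turn -0.003
t 20.85 F [-0.4 -0.6 -0.2] w 0.0864 j6 -1.23 | shift [-0.003  0.839  0.522] turn -0.003
```

>>> {"op": "apply_moves", "data": {"moves": [[[0,0,-0.8,0,0.08],[0,0,-1.4,0,0.5],[0,-0.8,-1.4,0,0.9],[0,-1.18,-1.4,0,1],[0,-1.18,-1.4,0,1],[0,-1.18,-0.9,0,1],[0,-1.18,-0.4,0,1],[0,-1.18,-0.17,0,1],[0,-1.18,-0.17,0,1],[0,-1.18,-0.17,0,1]]]}}

```text
time: 22.1
tool_pos: [0.5907, 0.1392, 0.3708]
ee_rot: [3.141, 0.002, 3.033]
wrist_force: [0.3, -0.6, -0.2]
width: 0.0014
finger_force: 0.0
```

```bash
python3 - <<'E'
from h import *
push(.06);push(.1)
E
```

```text
t 22.1 F [ 0.3 -0.6 -0.2] w 0.0014 j6 -1.32 | shift [0.    1.251 0.468] turn -0.001
t 22.1 F [ 0.3 -0.6 -0.2] w 0.0014 j6 -1.32 | shift [1.000e-03 2.012e+00 7.160e-01] turn -0.001
```

>>> {"op": "apply_moves", "data": {"moves": [[[0,0.16,0.06,0,1],[0,0.3,0.11,0,1],[0,0.42,0.16,0,1],[0,0.54,0.2,0,1],[0,0.66,0.25,0,1],[0,0.78,0.29,0,1],[0,0.9,0.33,0,1],[0,1.02,0.38,0,1],[0,1.12,0.42,0,1],[0,1.2,0.45,0,1]]]}}

```text
time: 23.35
tool_pos: [0.597, 0.1989, 0.347]
ee_rot: [-3.142, -0.0, 3.032]
wrist_force: [-0.2, -1.0, 0.7]
width: 0.0006
finger_force: 0.4
```

>>> {"op": "apply_moves", "data": {"moves": [[[0,0.08,0.026,0,1],[0,0.16,0.052,0,1],[0,0.24,0.078,0,1],[0,0.32,0.104,0,1],[0,0.4,0.13,0,1],[0,0.48,0.156,0,1],[0,0.56,0.182,0,1],[0,0.64,0.208,0,1]]]}}

```text
time: 24.35
tool_pos: [0.6005, 0.2306, 0.3367]
ee_rot: [3.142, -0.0, 3.032]
wrist_force: [-0.6, -1.5, 0.2]
width: 0.0001
finger_force: 0.6
```

```bash
python3 - <<'E'
from h import *
push(.1);push(.12)
E
```

```text
t 24.35 F [-0.6 -1.5  0.2] w 0.0001 j6 -1.18 | shift [-0.004  0.173  0.031] turn -0.003
t 24.35 F [-0.6 -1.5  0.2] w 0.0001 j6 -1.18 | shift [-0.004  0.554  0.155] turn -0.003
```

>>> {"op": "apply_moves", "data": {"moves": [[[0,0.04,0.012,0,1],[0,0.08,0.022,0,1],[0,0.12,0.033,0,1],[0,0.16,0.044,0,1],[0,0.2,0.056,0,1],[0,0.2,0.056,0,1]]]}}

```text
time: 25.1
tool_pos: [0.6016, 0.2406, 0.334]
ee_rot: [3.141, 0.0, 3.033]
wrist_force: [0.1, 0.2, 0.1]
width: 0.0002
finger_force: 0.1
```

```bash
python3 - <<'E'
from h import *
push(.1)
s=pickle.load(open('top1.pkl','rb'));p=np.load('chute.npy');R,o=Tch(p);n=R[:,2]
for uv in [(215,125),(215,145),(213.5,130),(212.5,140),(217,125)]:
  c,d=ray(s,uv);W=c+d*(((o+.066*n-c)@n)/(d@n))[:,None];print(uv,(((W-o)@R)*1e3).round(0))
E
```

```text
t 25.1 F [0.1 0.2 0.1] w 0.0002 j6 -1.17 | shift [-0.004 -0.027 -0.022] turn -0.001
(215, 125) [[300. -22.  66.]]
(215, 145) [[290.  39.  66.]]
(213.5, 130) [[303.  -6.  66.]]
(212.5, 140) [[301.  24.  66.]]
(217, 125) [[294. -22.  66.]]
```

>>> {"op": "apply_moves", "data": {"moves": [[[0,0.03,0.01,0,1],[0,0.06,0.02,0,1],[0,0.09,0.03,0,1]]]}}

```text
time: 25.48
tool_pos: [0.6021, 0.2448, 0.3327]
ee_rot: [3.142, 0.0, 3.032]
wrist_force: [-0.2, -1.0, 1.0]
width: 0.0002
finger_force: 0.7
```

>>> {"op": "apply_moves", "data": {"moves": [[[0,0.02,0.006,0,1],[0,0.04,0.013,0,1],[0,0.06,0.02,0,1]]]}}

```text
time: 25.85
tool_pos: [0.6024, 0.2478, 0.3316]
ee_rot: [3.141, 0.0, 3.032]
wrist_force: [0.2, -0.6, -0.0]
width: 0.0003
finger_force: 0.8
```

>>> {"op": "apply_moves", "data": {"moves": [[[0,0.02,0.006,0,1],[0,0.04,0.013,0,1],[0,0.06,0.02,0,1]]]}}

```text
time: 26.22
tool_pos: [0.6027, 0.2508, 0.3306]
ee_rot: [3.141, 0.0, 3.032]
wrist_force: [-1.0, -1.0, 1.7]
width: 0.0002
finger_force: 0.9
```

>>> {"op": "apply_moves", "data": {"moves": [[[0,0.02,0.006,0,1],[0,0.02,0.006,0,1]]]}}

```text
time: 26.48
tool_pos: [0.6028, 0.2519, 0.3302]
ee_rot: [3.141, 0.0, 3.032]
wrist_force: [0.3, -0.6, 1.5]
width: 0.0004
finger_force: 0.6
```

>>> {"op": "apply_moves", "data": {"moves": [[[0,0.02,0.006,0,1],[0,0.04,0.013,0,1],[0,0.06,0.02,0,1]]]}}

```text
time: 26.85
tool_pos: [0.6031, 0.2548, 0.3293]
ee_rot: [3.141, 0.0, 3.032]
wrist_force: [0.2, -2.4, 2.5]
width: 0.0006
finger_force: 1.0
```

>>> {"op": "apply_moves", "data": {"moves": [[[0,0.02,0.006,0,1],[0,0.02,0.006,0,1]]]}}

```text
time: 27.1
tool_pos: [0.6033, 0.2559, 0.3288]
ee_rot: [3.141, -0.0, 3.032]
wrist_force: [0.3, -0.9, 0.4]
width: 0.0006
finger_force: 0.7
```

>>> {"op": "apply_moves", "data": {"moves": [[[0,0.02,0.006,0,1],[0,0.04,0.013,0,1]]]}}

```text
time: 27.35
tool_pos: [0.6035, 0.2577, 0.3282]
ee_rot: [-3.142, -0.0, 3.032]
wrist_force: [-0.6, -2.0, 1.4]
width: 0.0008
finger_force: 0.9
```

>>> {"op": "apply_moves", "data": {"moves": [[[0,0.02,0.006,0,1],[0,0.02,0.006,0,1]]]}}

```text
time: 27.6
tool_pos: [0.6036, 0.2588, 0.3278]
ee_rot: [3.141, -0.0, 3.032]
wrist_force: [-0.7, -1.3, 0.8]
width: 0.0009
finger_force: 0.6
```

>>> {"op": "apply_moves", "data": {"moves": [[[0,0.02,0.006,0,1],[0,0.04,0.013,0,1],[0,0.06,0.02,0,1]]]}}

```text
time: 27.98
tool_pos: [0.6039, 0.2617, 0.3269]
ee_rot: [3.142, -0.0, 3.032]
wrist_force: [0.2, -1.4, 1.9]
width: 0.0004
finger_force: 1.0
```

>>> {"op": "apply_moves", "data": {"moves": [[[0,0.02,0.006,0,1],[0,0.02,0.006,0,1]]]}}

```text
time: 28.22
tool_pos: [0.604, 0.2628, 0.3266]
ee_rot: [3.141, 0.0, 3.032]
wrist_force: [0.4, -0.5, 1.9]
width: 0.0008
finger_force: 0.7
```

>>> {"op": "apply_moves", "data": {"moves": [[[0,0.02,0.006,0,1],[0,0.04,0.013,0,1],[0,0.06,0.02,0,1]]]}}

```text
time: 28.6
tool_pos: [0.6043, 0.2657, 0.3256]
ee_rot: [3.142, 0.0, 3.032]
wrist_force: [-1.1, -1.9, 0.2]
width: 0.0005
finger_force: 1.0
```

>>> {"op": "apply_moves", "data": {"moves": [[[0,0.02,0.006,0,1],[0,0.02,0.006,0,1]]]}}

```text
time: 28.85
tool_pos: [0.6045, 0.2668, 0.3253]
ee_rot: [3.141, 0.0, 3.032]
wrist_force: [0.4, -0.9, 0.6]
width: 0.0003
finger_force: 0.7
```

>>> {"op": "apply_moves", "data": {"moves": [[[0,0.02,0.006,0,1],[0,0.04,0.013,0,1],[0,0.06,0.02,0,1]]]}}

```text
time: 29.22
tool_pos: [0.6048, 0.2697, 0.3243]
ee_rot: [-3.142, 0.0, 3.032]
wrist_force: [-0.0, -1.6, 1.5]
width: 0.0004
finger_force: 1.0
```

>>> {"op": "apply_moves", "data": {"moves": [[[0,0.02,0.006,0,1],[0,0.02,0.006,0,1]]]}}

```text
time: 29.48
tool_pos: [0.6049, 0.2708, 0.324]
ee_rot: [3.141, -0.0, 3.032]
wrist_force: [-1.1, -1.0, 0.1]
width: 0.0005
finger_force: 0.7
```

>>> {"op": "apply_moves", "data": {"moves": [[[0,0.02,0.006,0,1],[0,0.04,0.013,0,1],[0,0.06,0.02,0,1]]]}}

```text
time: 29.85
tool_pos: [0.6052, 0.2731, 0.3233]
ee_rot: [-3.14, 0.0, 3.032]
wrist_force: [-1.4, -4.3, 3.7]
width: 0.0005
finger_force: 2.9
```

>>> {"op": "apply_moves", "data": {"moves": [[[0,0.02,0.006,0,1],[0,0.02,0.006,0,1]]]}}

```text
time: 30.1
tool_pos: [0.6054, 0.2736, 0.3232]
ee_rot: [-3.139, 0.0, 3.031]
wrist_force: [-0.1, -5.5, 4.0]
width: 0.0004
finger_force: 3.4
```

```bash
python3 - <<'E'
from h import *
push(.135)
s=snapshot('top')
a=cv2.resize(s['image'][100:175,180:310],(800,461),interpolation=cv2.INTER_CUBIC)
cv2.imwrite('pics/i.png',a[:,:,::-1])
E
```

```text
t 30.1 F [-0.1 -5.5  4. ] w 0.0004 j6 -1.12 | shift [-0.    -0.026 -0.021] turn -0.008
```

View pics/i.png

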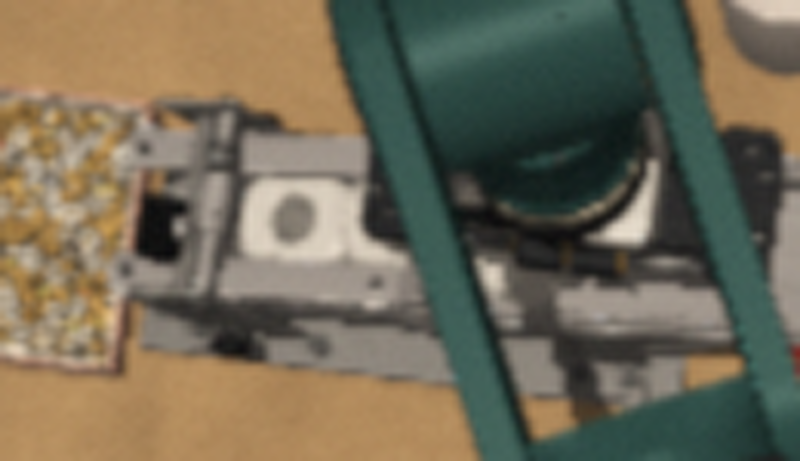

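hex_a at (295,215) is up against the gate leaf at about 235, with b behind it, and the force has jumped to 5.5 N. I'll make one small press to confirm.

>>> {"op": "apply_moves", "data": {"moves": [[[0,0.01,0.003,0,1],[0,0.02,0.006,0,1],[0,0.02,0.006,0,1]]]}}

```text
time: 30.52
tool_pos: [0.6055, 0.274, 0.3232]
ee_rot: [-3.137, 0.0, 3.031]
wrist_force: [-2.1, -8.1, 4.0]
width: 0.0003
finger_force: 4.5
```

>>> {"op": "apply_moves", "data": {"moves": [[[0,0,0,0,1],[0,0,0,0,1]]]}}

```text
time: 30.78
tool_pos: [0.6055, 0.274, 0.3232]
ee_rot: [-3.137, 0.0, 3.031]
wrist_force: [-1.4, -8.0, 4.3]
width: 0.0004
finger_force: 4.4
```

The stop is solid. I'll back off along the slope and lift clear.

>>> {"op": "apply_moves", "data": {"moves": [[[0,-0.04,-0.013,0,1],[0,-0.15,-0.06,0,1],[0,-0.35,-0.16,0,1],[0,-0.5,-0.6,0,1],[0,-0.6,-1.5,0,1],[0,-1.2,-2.6,0,1],[0,-2.4,-2.8,0,0.7],[0,-3.6,-2.8,0,0.3],[0,-4.8,-2.8,0,0],[0,-6,-2.8,0,0]]]}}

```text
time: 32.02
tool_pos: [0.572, -0.0244, 0.4629]
ee_rot: [3.141, 0.001, 3.033]
wrist_force: [-0.4, -0.0, 0.2]
width: 0.037
finger_force: 0.0
```

>>> {"op": "apply_moves", "data": {"moves": [[[0,0,0,0,0],[0,0,0,0,0],[0,0,0,0,0],[0,0,0,0,0]]]}}

```text
time: 32.52
tool_pos: [0.5729, -0.0213, 0.4624]
ee_rot: [3.141, 0.0, 3.035]
wrist_force: [0.5, -0.3, -0.9]
width: 0.0773
finger_force: 0.0
```

```bash
python3 - <<'E'
from h import *
s=snapshot('top');pickle.dump(s,open('top2.pkl','wb'))
a=cv2.resize(s['image'][100:175,180:310],(800,461),interpolation=cv2.INTER_CUBIC)
cv2.imwrite('pics/j.png',a[:,:,::-1])
E
```

```text
(no output)
```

View pics/j.png

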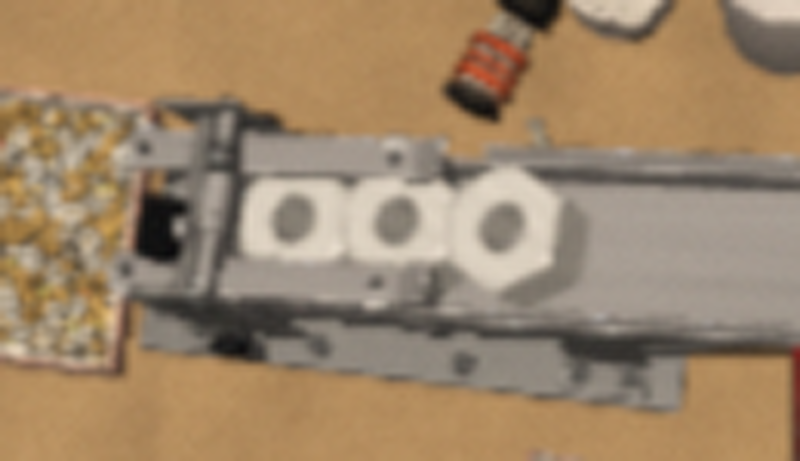

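All three blanks lie flat and touching, centres at (295,218), (398,220) and (505,228). hex_a is still against the gate, where it was when pushed home, and the arm is clear. Handing in.

```bash
python3 -c "
from bench import ticket
print(ticket.close_job())"
```

```text
the job is handed in; nothing more can be done
None
```

The job is handed in, at about 33 s on the robot's clock: both loose blanks lie flat in the chute behind hex_a, and the three look in contact, flat face to flat face. I pushed the row against the gate until it met a solid stop at about 8 N. The spacer was not touched and the arm is clear of everything. I viewed 11 pictures, one over the limit of 10. The hand-in returned no verdict.

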